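# Clear the colour-coded board and take up the salad knife

### The arm

A 6-joint arm with a two-finger parallel gripper is mounted at the origin on a cart in front of the work surface, level with it; the furniture and walls round the work are solid. World frame = base frame: x ahead of the robot, y to its left, z up, the work surface at z = 0. Lengths are in mm, angles in rad, forces in N, time in s.
With the tool pointing down it reaches from about 350 to 975 mm from the base axis. Payload 7.1 kg.
Tool frame: the origin (TCP) lies at the very end of the fingers, on their centre line; the grasp point (between the pads) lies 19 mm behind it; z points along the fingers, y is the line along which they close (so a half turn about z gives the same grasp; the last joint's range is limited). The gripper opens to 88 mm and grips with 3 to 60 N. Pads are 20 mm wide; open, the fingers measure 115 mm over their backs; the gripper's body (75 mm by 178 mm) begins 61 mm behind the grasp point.
Start: joints at [1.28, 0.423, 1.63, -0, 1.089, -0.019], TCP at [167.759, 602.048, 222.675] pointing down, gripper open.
Joint ranges: [-3, 3], [-0.9, 2.11], [0.09, 2.58], [-1.31, 4.45], [0.11, 2.69], [-2.54, 2.54]. Speed limits (rad/s): [2.39, 2.39, 3.01, 3.14, 3.14, 3.14].

### API

Orientations are given as a unit quaternion [w, x, y, z].
In Python, from cell import * gives the robot as it stands.
- The arm moves only by the tool handwheel, called after "Emit:" in YAML: its name, and indented under it one key for each argument. Schema: {"type":"object","properties":{"motion":{"type":"array","items":{"type":"object","properties":{"rotvec":{"type":"array","items":{"type":"number"},"minItems":3,"maxItems":3},"xyz":{"type":"array","items":{"type":"number"},"minItems":3,"maxItems":3},"jaw":{"type":"number"}},"additionalProperties":false,"required":["jaw"]},"minItems":1,"maxItems":10},"squeeze":{"type":"number"},"only":{"type":"string"},"quiet":{"type":"boolean"},"lines":{"type":"string"}},"required":["motion"],"additionalProperties":false}. motion is a list of rows, 1 to 10 of them, each an object with the fields rotvec (a list: a rotation vector rx, ry, rz in a scale on which 1.0 is pi rad), xyz (a list: dx, dy, dz in shares of 600 mm (1.0 is 600 mm)), jaw (the finger opening in mm); a field left out counts as zero (the opening has to be given); each row shifts and turns the commanded pose from where the row before left it, along the tool's axes as they then stand; what a row does not reach is not made up. A row lasts 1/12 s, in which the tool goes at most 41.7 mm and 0.125 rad, less where a joint would pass 70% of its speed; a pose out of reach is approached as far as the arm can. The fingers move at their own pace and stop on an object; squeeze is the grip in N (left out, the last holds). Time passes only in rows, so rows that do not move let the fingers close. The tool returns the time, the measured TCP pose, the force, the opening and the grip force at its end. only (a regular expression) keeps the lines of the reply that match it, lines (a string "A,B") keeps lines A to B, and quiet returns only ok. Input that does not fit is refused with a message, and nothing moves.
- sense(): the state, without advancing time (a new reading comes with each control period).
- get_image(name): name is "side" or "top"; returns a dict with "frame" (480x640x3 uint8, blue, green, red), "mtx" (3x3 intrinsics, pixels), "k1" (the pictures are not rectified: a ray, as slopes to the right and down, at radius r is drawn at 1 + k1 r^2 times it, then the intrinsics apply), "origin" and "attitude" of the camera in the world. Camera axes: x right, y up, looking along -z (the intrinsics and any distortion apply to the point x, -y, -z); pixel columns grow to the right and rows downward; lengths in mm; the calibration is good to about 2 mm. A picture is of the moment at which its call begins. There is no depth.
- sign_off(): hands the job in; it is judged then, once.
The state is a dict: "t": time; "q": joint angles; "joint_vel": joint speeds; "joint_torque": joint torques, N m; "position": TCP position; "tcp_rot": TCP orientation; "force": force on the tool from outside, world axes, zero at the start; "torque": the same for the moment, N m; "grip_width": finger opening in mm; "gripper_force": force on a finger pad.
Only numpy, scipy, OpenCV 4.12 (cv2) and the standard library are available. Lean on these libraries where they do the work, as an engineer would, in place of code of your own. Each camera call takes 0.05 s, during which the arm holds its last target. There are 200 camera calls.

### The job

Change this prep station over to salad by its colour code: the red-handled brush and scraper lying on the green board belong in the red tub and the green-handled brush in the green tub, each lying completely inside, below the rim. Then, with the board clear, draw the green-handled knife up out of the block and hold it ready over the middle of the green board: blade level with its cutting edge straight down, a good 10 cm above the board or more. Finish while still holding the knife there, keep still, and leave the other knives in the block and everything else where it stands.

Things in the scene. Friction and masses are not known exactly. Their poses are not given: they have to be found in the camera images.
- green_board: light green plastic cutting board, fixed to the counter, 165 mm (x) by 265 mm (y), 12 mm thick. Origin at the centre of its underside.
- red_tub: red plastic tub, open on top, fixed to the counter, 165 mm (x) by 200 mm (y) outside at the rim and 65 mm high; clear inside 142 by 178 mm, floor 4 mm thick. Origin at the centre of its underside.
- green_tub: green plastic tub, open on top, fixed to the counter, 165 mm (x) by 200 mm (y) outside at the rim and 65 mm high; clear inside 142 by 178 mm, floor 4 mm thick. Origin at the centre of its underside.
- red_brush: red pastry brush. Lies flat on the green board. Origin mid-length on the underside; x from handle end (-75 mm) to head end (+75 mm), z up. Round tapering red handle 16 mm thick, x = -75 to +17 mm, axis 8 mm above the underside, best gripped at x = -20 mm; head 36 mm wide and 15 mm thick, red ferrule with a stiff white fringe. 45 g.
- green_brush: green pastry brush. Lies flat on the green board. Origin mid-length on the underside; x from handle end (-75 mm) to head end (+75 mm), z up. Round tapering green handle 16 mm thick, x = -75 to +17 mm, axis 8 mm above the underside, best gripped at x = -20 mm; head 36 mm wide and 15 mm thick, green ferrule with a stiff white fringe. 45 g.
- red_scraper: red-handled scraper. Lies flat on the green board. Origin mid-length on the underside; x from handle end (-75 mm) to head end (+75 mm), z up. Round tapering red handle 16 mm thick, x = -75 to +17 mm, axis 8 mm above the underside, best gripped at x = -20 mm; flat stiff white blade 42 mm wide, 9 mm thick. 45 g.
- red_brush_tip (a point): point at the head end of the red brush, 72 mm from its middle, 7 mm above its underside
- red_brush_butt (a point): point at the handle end of the red brush, 72 mm from its middle, 8 mm above its underside
- red_scraper_tip (a point): point at the head end of the red scraper, 72 mm from its middle, 7 mm above its underside
- red_scraper_butt (a point): point at the handle end of the red scraper, 72 mm from its middle, 8 mm above its underside
- green_brush_tip (a point): point at the head end of the green brush, 72 mm from its middle, 7 mm above its underside
- green_brush_butt (a point): point at the handle end of the green brush, 72 mm from its middle, 8 mm above its underside
- knife_block: upright wooden knife block, fixed, 100 mm (x) by 174 mm (y), 118 mm high, origin at the centre of its underside. Three upright slots in its top, 31 x 7 mm, long side along x, 100 mm deep, at y = -52, 0 and +52 mm, each with a knife in it, cutting edge to +x (away from the robot).
- green_knife: Green-handled paring knife upright in a block slot (any slot), blade down. Origin at the shoulder that rests on the block's top; z up the handle, x from spine to cutting edge, y across the blade. Handle z = 0 to 115 mm, 25 mm wide (x), 17 mm thick (y), shoulder 30 x 18 mm; blade to z = -92 mm, 23 mm wide, 2.5 mm thick, pointed. About 70 g.
- green_knife_blade (a point): point in the middle of the green knife's blade, at z = -45 mm of the knife
- red_knife: Red-handled paring knife upright in a block slot (any slot), blade down. Origin at the shoulder that rests on the block's top; z up the handle, x from spine to cutting edge, y across the blade. Handle z = 0 to 115 mm, 25 mm wide (x), 17 mm thick (y), shoulder 30 x 18 mm; blade to z = -92 mm, 23 mm wide, 2.5 mm thick, pointed. About 70 g.
- yellow_knife: Yellow-handled paring knife upright in a block slot (any slot), blade down. Origin at the shoulder that rests on the block's top; z up the handle, x from spine to cutting edge, y across the blade. Handle z = 0 to 115 mm, 25 mm wide (x), 17 mm thick (y), shoulder 30 x 18 mm; blade to z = -92 mm, 23 mm wide, 2.5 mm thick, pointed. About 70 g.
- salt_shaker: bystander: clear shaker with a grey domed top, 44 mm across, 90 mm high; origin centre of the underside
- black_beaker: bystander: small black beaker, 69 mm across, 60 mm high; origin centre of the underside
- measure_cup: bystander: blue measuring cup with a flat handle, 60 x 115 x 38 mm; origin centre of the underside
- spice_green: bystander: spice jar with a dark cap and a green label, 45 mm across, 105 mm high; origin centre of the underside

How it is judged:
By the outcome, as a careful person would: the job done as asked, in the order asked, and still so for the second after the job is handed in, while the arm keeps its last pose, push and grip.
It also fails if it takes over 72 s, if anything falls off the work surface, if the arm or the gripper's body presses on something with over 40 N, if the wrist force passes 120 N, or if a joint passes its speed limit or range.

## Working session

There is one attempt and no reset: what is moved stays moved. The work goes in short steps, Python scripts to look and compute and a tool call to move; the robot and the scene stay as the last step left them, time stands still between calls to the robot, and variables do not carry over. Pictures are saved under pics/ and viewed, at most 10 in all, crops included, and the job is handed in when it is done.

```bash
ls; mkdir -p pics; cat > h.py <<'E'
from cell import *
import numpy as np, cv2
from scipy.spatial.transform import Rotation as R
def rot(a):
    a=np.array(a,float)
    return a if a.shape==(3,3) else R.from_quat(a,scalar_first=True).as_matrix()
def snap(n,f):
    im=get_image(n); cv2.imwrite('pics/'+f,im['frame']); np.save('pics/'+f+'.npy',im,allow_pickle=True); return im
def ray(im,u,v):
    K=np.array(im['mtx']); d=np.array([(u-K[0,2])/K[0,0],(v-K[1,2])/K[1,1]]); s=d.copy()
    for _ in range(30): s=d/(1+im['k1']*(s@s))
    w=rot(im['attitude'])@np.array([s[0],-s[1],-1]); return np.array(im['origin'],float),w
def atz(im,u,v,z):
    o,w=ray(im,u,v); return o+w*(z-o[2])/w[2]
def tri(a,ua,b,ub):
    o1,w1=ray(a,*ua);o2,w2=ray(b,*ub)
    s=np.linalg.lstsq(np.c_[w1,-w2],o2-o1,rcond=None)[0]
    p,q=o1+s[0]*w1,o2+s[1]*w2; return (p+q)/2,np.linalg.norm(p-q)
def proj(im,p):
    c=rot(im['attitude']).T@(np.array(p)-im['origin']); s=np.array([c[0],-c[1]])/-c[2]; s=s*(1+im['k1']*(s@s)); K=np.array(im['mtx']); return s[0]*K[0,0]+K[0,2],s[1]*K[1,1]+K[1,2]
def load(f): return np.load('pics/'+f+'.npy',allow_pickle=True).item()
E
python3 - <<'E'
from h import *
for n in('side','top'):
    im=snap(n,n+'0.png'); print(n,im['origin'],im['attitude'],im['mtx'],im['k1'])
print(sense())
E
```

```text
pics
side [-2.10918385e-01 -9.37694923e+02  7.92410863e+02] [ 0.84269206  0.46939057 -0.12751057 -0.23083251] [[532.86990636   0.         326.17815361]
 [  0.         532.86990636 233.34460572]
 [  0.           0.           1.        ]] 0.048609832487146606
top [ 286.81625163   90.91889538 1644.27460169] [ 0.71112324  0.04551717 -0.07805364 -0.69723709] [[535.58059712   0.         323.4748518 ]
 [  0.         535.58059712 234.29671513]
 [  0.           0.           1.        ]] -0.033599668740084125
{'t': 0.1, 'q': array([ 1.27999585e+00,  4.23757825e-01,  1.63065028e+00, -1.87730855e-05,
        1.08860006e+00, -1.90159546e-02]), 'joint_vel': array([ 0.0018645 , -0.00021253, -0.00285955, -0.00092691, -0.00026363,
        0.00128229]), 'joint_torque': array([-4.33921387e-04, -5.45616782e+01, -2.74323159e+01,  6.45338441e-02,
        1.88135222e-02, -6.60207547e-05]), 'position': array([167.62010817, 601.5550553 , 221.96913173]), 'tcp_rot': array([-1.00985597e-04,  1.35470045e-01,  9.90781190e-01, -7.00563676e-04]), 'force': array([-0.41235495,  0.05709391,  0.9013753 ]), 'torque': array([ 0.00231768,  0.02765362, -0.05406578]), 'gripper_force': 0.0, 'grip_width': 87.38457065358764}
```

View pics/top0.png

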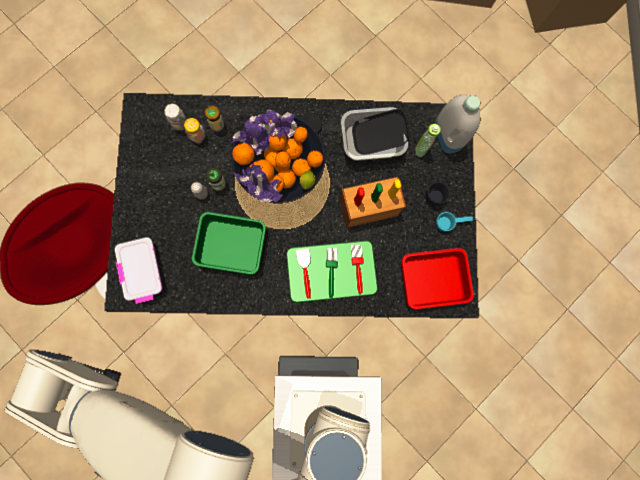

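View pics/side0.png

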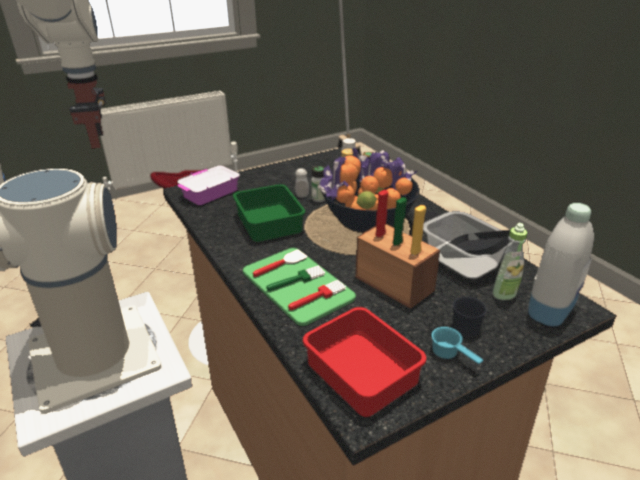

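The top view shows the scraper at about (304,272), the green brush at (332,272), the red brush at (358,270), and the green knife in the middle slot at (378,192). The red tub is at (437,278) and the green tub at (230,243). The side view agrees. I'll enlarge both to get exact pixels.

```bash
python3 - <<'E'
from h import *
a=load('top0.png')['frame'][170:305,280:415]; b=load('side0.png')['frame'][180:325,240:440]
A=cv2.resize(a,None,fx=4,fy=4,interpolation=cv2.INTER_CUBIC)
B=cv2.resize(b,None,fx=4,fy=4,interpolation=cv2.INTER_CUBIC)
for I,u0,v0 in((A,280,170),(B,240,180)):
    for k in range(0,I.shape[1],80): cv2.putText(I,str(u0+k//4),(k,10),0,.35,(255,255,255)); I[:6,k]=255
    for k in range(0,I.shape[0],80): cv2.putText(I,str(v0+k//4),(0,k+4),0,.35,(255,255,255)); I[k,:6]=255
cv2.imwrite('pics/c1.png',A); cv2.imwrite('pics/c2.png',B)
E
```

```text
(no output)
```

View pics/c1.png

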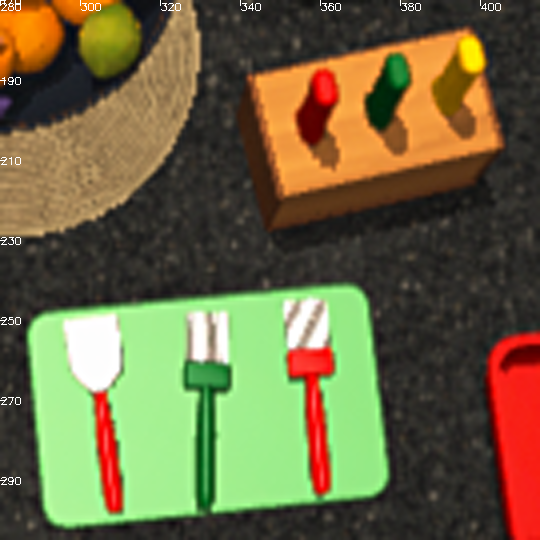

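View pics/c2.png

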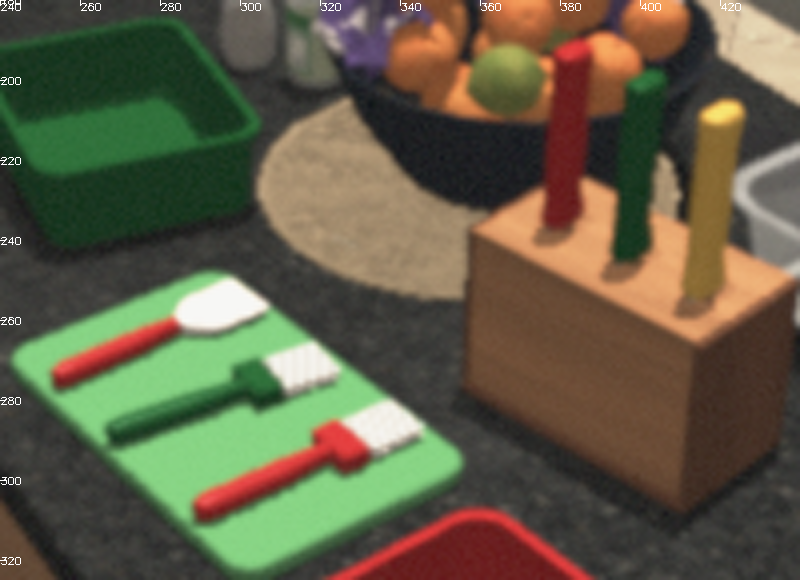

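```bash
python3 - <<'E'
from h import *
T=load('top0.png');S=load('side0.png')
t=lambda x,y:(x/4-.375+280,y/4-.375+170); s=lambda x,y:(x/4-.375+240,y/4-.375+180)
P={'scr_butt':(t(115,508),s(60,376)),'scr_tip':(t(91,318),s(253,291)),
'gb_butt':(t(205,506),s(113,434)),'gb_tip':(t(208,313),s(330,357)),
'rb_butt':(t(321,491),s(203,508)),'rb_tip':(t(306,301),s(408,416)),
'knife_top':(t(398,66),s(648,80)),'knife_bot':(t(380,124),s(630,258)),
'blkA':(t(248,75),s(580,178)),'blkB':(t(468,30),s(795,283)),'blkC':(t(500,148),s(698,345)),'blkD':(t(282,194),s(470,230)),
'bdA':(t(34,312),s(220,272)),'bdB':(t(362,288),s(463,463)),'bdC':(t(388,494),s(250,575)),'bdD':(t(50,524),s(12,358))}
r={}
for k,(a,b) in P.items():
    p,e=tri(T,a,S,b); r[k]=p; print(k,p.round(1),'gap',round(e,1))
for k,h,zb in(('scr',12,20),('gb',12,20),('rb',12,20)):
    A=atz(T,*P[k+'_butt'][0],20);B=atz(T,*P[k+'_tip'][0],19);A2=atz(S,*P[k+'_butt'][1],20);B2=atz(S,*P[k+'_tip'][1],19)
    for a,b in((A,B),(A2,B2)): d=b-a; print(k,'mid',((a+b)/2).round(1)[:2],'len',np.linalg.norm(d).round(0),'yaw',np.arctan2(d[1],d[0]).round(3))
def hull(im,lo,hi,roi):
    x0,y0,x1,y1=roi; m=cv2.inRange(cv2.cvtColor(im['frame'],cv2.COLOR_BGR2HSV),lo,hi)[y0:y1,x0:x1]
    c=max(cv2.findContours(m,0,1)[0],key=cv2.contourArea)
    return cv2.boxPoints(cv2.minAreaRect(c))+[x0,y0]
for nm,lo,hi,roi in(('red',(0,150,60),(8,255,255),(390,235,490,320)),('green',(60,120,20),(85,255,255),(180,200,275,285))):
    b=hull(T,lo,hi,roi); w=np.array([atz(T,*p,65) for p in b]); print(nm,b.round(0).tolist(),'rim',w[:,:2].round(0).tolist(),'ctr',w.mean(0).round(1))
E
```

```text
scr_butt [383.8  60.4  23.2] gap 2.4
scr_tip [528.4  81.4  23.7] gap 3.5
gb_butt [386.9  -7.6  22.5] gap 3.1
gb_tip [534.1  -8.   24.3] gap 3.3
rb_butt [400.2 -95.7  23.5] gap 4.2
rb_tip [544.6 -83.2  23.9] gap 2.1
knife_top [ 674.7 -122.8  232.5] gap 0.3
knife_bot [ 664.  -127.9  120.3] gap 6.1
blkA [699.9 -30.6 113.5] gap 5.4
blkB [ 735.9 -193.   116.7] gap 0.1
blkC [ 646.5 -215.8  119.4] gap 1.6
blkD [606.5 -54.2 119.2] gap 1.4
bdA [530.8 126.3  12.9] gap 2.5
bdB [ 556.3 -127.3   14.2] gap 0.2
bdC [ 400.4 -148.5   14. ] gap 5.9
bdD [371.7 109.1  11.1] gap 2.7
scr mid [455.1  71.4] len 146.0 yaw 0.146
scr mid [460.   75.8] len 149.0 yaw 0.156
gb mid [459.5  -7.5] len 148.0 yaw -0.003
gb mid [464.5  -3.5] len 150.0 yaw 0.02
rb mid [471.5 -89.3] len 146.0 yaw 0.083
rb mid [476.6 -85.2] len 146.0 yaw 0.099
red [[400.0, 254.0], [467.0, 246.0], [474.0, 302.0], [407.0, 311.0]] rim [[512.0, -210.0], [543.0, -417.0], [373.0, -433.0], [344.0, -229.0]] ctr [ 443.  -322.1   65. ]
green [[190.0, 265.0], [199.0, 210.0], [267.0, 221.0], [258.0, 276.0]] rim [[466.0, 411.0], [633.0, 394.0], [604.0, 190.0], [438.0, 211.0]] ctr [535.1 301.4  65. ]
```

Both views agree. The handles' tops are at z ≈ 23 mm, and the block top is at 117 mm. Next I'll check the tubs against the side view and work out the moves.

```bash
cat >> h.py <<'E'
def go(p,yaw=None):
    """distances to a target: world point p; tool-y yaw for tool-down"""
    s=sense(); M=rot(s['tcp_rot']); d=M.T@(np.array(p)-s['position'])
    cy=np.arctan2(M[1,1],M[0,1]); print('pos',s['position'].round(1),'t',round(s['t'],1),'toolyaw',cy.round(4),'d_tool now',d.round(1),'q',s['q'].round(2))
    if yaw is not None:
        rz=-(yaw-cy); M2=np.array([[np.sin(yaw),np.cos(yaw),0],[-np.cos(yaw),np.sin(yaw),0],[0,0,-1]])
        print('M det',np.linalg.det(M2).round(2),'rz tool',round(rz,4),'d after turn',(M2.T@(np.array(p)-s['position'])).round(1))
E
python3 - <<'E'
from h import *
S=load('side0.png')
hsv=cv2.cvtColor(S['frame'],cv2.COLOR_BGR2HSV)
for nm,c,yaw,lo,hi,roi in(('red',(443,-322),.148,(0,150,60),(8,255,255),(295,300,440,420)),('green',(535,301),-.139,(60,100,20),(90,255,255),(225,180,310,245))):
    x0,y0,x1,y1=roi; m=cv2.inRange(hsv,lo,hi)[y0:y1,x0:x1]; cc=max(cv2.findContours(m,0,1)[0],key=cv2.contourArea); h=cv2.convexHull(cc)[:,0]+[x0,y0]
    ux=np.array([np.cos(yaw),np.sin(yaw)]);uy=np.array([-ux[1],ux[0]])
    print(nm,'mask ext',h.min(0),h.max(0))
    for z in(65,50):
        P=np.array([proj(S,[*(np.array(c)+a*82.5*ux+b*100*uy),z]) for a in(-1,1) for b in(-1,1)]); print(z,P.round(0).tolist())
go([453,-90.3,130],1.661)
E
```

```text
red mask ext [303 307] [425 416]
65 [[366.0, 402.0], [297.0, 339.0], [431.0, 358.0], [359.0, 305.0]]
50 [[366.0, 408.0], [297.0, 344.0], [430.0, 364.0], [359.0, 310.0]]
green mask ext [233 184] [304 241]
65 [[249.0, 225.0], [230.0, 193.0], [307.0, 213.0], [283.0, 183.0]]
50 [[249.0, 230.0], [231.0, 198.0], [307.0, 218.0], [284.0, 188.0]]
pos [167.6 601.6 222. ] t 0.1 toolyaw 1.299 d_tool now [-460.6 -589.7   92.8] q [ 1.28  0.42  1.63 -0.    1.09 -0.02]
M det -1.0 rz tool -0.362 d after turn [ 221.9 -714.7   92. ]
```

The manual's scale: shifts go in shares of 600 mm and turns go in shares of pi rad. Converting my numbers, -35.7 mm / 600 = -0.0595, -11 mm / 600 = -0.0183, -0.121 rad / 3.1416 = -0.0385.

```bash
sed -i 's/\[np.sin(yaw),np.cos(yaw),0\],\[-np.cos(yaw)/[-np.sin(yaw),np.cos(yaw),0],[np.cos(yaw)/' h.py
```

Emit:
handwheel:
  motion:
    - {"rotvec":[0, 0, -0.0385], "jaw":55}
    - {"rotvec":[0, 0, -0.0385], "jaw":55}
    - {"rotvec":[0, 0, -0.0382], "jaw":55}
    - {"xyz":[-0.0183, -0.0595, 0.0067], "jaw":55}
    - {"xyz":[-0.0183, -0.0595, 0.0067], "jaw":55}
    - {"xyz":[-0.0183, -0.0595, 0.0067], "jaw":55}
    - {"xyz":[-0.0183, -0.0595, 0.0067], "jaw":55}
    - {"xyz":[-0.0183, -0.0595, 0.0067], "jaw":55}
    - {"xyz":[-0.0183, -0.0595, 0.0067], "jaw":55}
    - {"xyz":[-0.0183, -0.0595, 0.0067], "jaw":55}
  squeeze: 15

```text
t: 0.93
position: [267.1, 358.3, 194.3]
tcp_rot: [-0.0, -0.045, 0.999, -0.0]
force: [0.9, -0.9, 0.2]
grip_width: 54.9
gripper_force: 0.0
```

Emit:
handwheel:
  motion:
    - {"xyz":[-0.0183, -0.0595, 0.0067], "jaw":55}
    - {"xyz":[-0.0183, -0.0595, 0.0067], "jaw":55}
    - {"xyz":[-0.0183, -0.0595, 0.0067], "jaw":55}
    - {"xyz":[-0.0183, -0.0595, 0.0067], "jaw":55}
    - {"xyz":[-0.0183, -0.0595, 0.0067], "jaw":55}
    - {"xyz":[-0.0183, -0.0595, 0.0067], "jaw":55}
    - {"xyz":[-0.0183, -0.0595, 0.0067], "jaw":55}
    - {"xyz":[-0.0183, -0.0595, 0.0067], "jaw":55}
    - {"xyz":[-0.0183, -0.0595, 0.0067], "jaw":55}
    - {"xyz":[-0.0183, -0.0595, 0.0067], "jaw":55}

```text
t: 1.77
position: [408.9, 12.5, 154.5]
tcp_rot: [0.0, -0.045, 0.999, 0.0]
force: [0.3, 0.9, 0.2]
grip_width: 55.2
gripper_force: 0.0
```

Emit:
handwheel:
  motion:
    - {"xyz":[-0.0183, -0.0595, 0.0067], "jaw":55}
    - {"xyz":[-0.0183, -0.0595, 0.0067], "jaw":55}
    - {"xyz":[-0.0183, -0.0595, 0.0067], "jaw":55}
    - {"jaw":55}
    - {"jaw":55}

```text
t: 2.18
position: [451.3, -90.7, 142.2]
tcp_rot: [-0.0, -0.043, 0.999, 0.0]
force: [-0.1, 0.6, 0.6]
grip_width: 54.8
gripper_force: 0.0
```

```bash
python3 -c "
from h import *
go([453,-90.3,14],1.661)"
```

```text
pos [451.3 -90.7 142.2] t 2.2 toolyaw 1.6573 d_tool now [ -1.9   0.3 128.2] q [-0.22  0.31  2.04  0.    0.79 -1.88]
M det 1.0 rz tool -0.0037 d after turn [ -1.8   0.3 128.2]
```

Scaled: 30 mm / 600 = 0.05, 20 mm / 600 = 0.0333.

Emit:
handwheel:
  motion:
    - {"xyz":[-0.0033, 0, 0.05], "jaw":55}
    - {"xyz":[0, 0, 0.05], "jaw":55}
    - {"xyz":[0, 0, 0.05], "jaw":55}
    - {"xyz":[0, 0, 0.0333], "jaw":55}
    - {"xyz":[0, 0, 0.02], "jaw":55}
    - {"xyz":[0, 0, 0.01], "jaw":55}
    - {"jaw":55}
    - {"jaw":10}
    - {"jaw":10}
    - {"jaw":10}
  squeeze: 15

```text
t: 3.02
position: [453.8, -89.0, 15.7]
tcp_rot: [0.001, -0.045, 0.999, -0.0]
force: [-0.1, 0.4, -0.2]
grip_width: 38.6
gripper_force: 0.0
```

Emit:
handwheel:
  motion:
    - {"jaw":10}
    - {"jaw":10}
    - {"jaw":10}
    - {"jaw":10}

```text
t: 3.35
position: [453.3, -89.1, 15.0]
tcp_rot: [0.0, -0.045, 0.999, -0.0]
force: [-1.0, 0.1, 3.4]
grip_width: 15.2
gripper_force: 14.9
```

```bash
python3 -c "
from h import *
go([453,-90.3,14],1.661)
go([469.8,-297.8,140],.148)"
```

```text
pos [453.3 -89.1  15. ] t 3.4 toolyaw 1.6609 d_tool now [ 0.4 -1.1  1. ] q [-0.22  0.56  2.09  0.    0.49 -1.88]
M det 1.0 rz tool -0.0001 d after turn [ 0.4 -1.1  1. ]
pos [453.3 -89.1  15. ] t 3.4 toolyaw 1.6609 d_tool now [   2.3 -209.3 -125. ] q [-0.22  0.56  2.09  0.    0.49 -1.88]
M det 1.0 rz tool 1.5129 d after turn [-208.8  -14.5 -125. ]
```

Scaled: -40 mm / 600 = -0.0667, -30 mm / 600 = -0.05, 0.12 rad / 3.1416 = 0.0382.

Emit:
handwheel:
  motion:
    - {"xyz":[0, 0, -0.025], "jaw":10}
    - {"xyz":[0, 0, -0.05], "jaw":10}
    - {"xyz":[0, 0, -0.0667], "jaw":10}
    - {"rotvec":[0, 0, 0.0357], "xyz":[0, 0, -0.0667], "jaw":10}
    - {"rotvec":[0, 0, 0.0382], "jaw":10}
    - {"rotvec":[0, 0, 0.0382], "jaw":10}
    - {"rotvec":[0, 0, 0.0382], "jaw":10}
    - {"rotvec":[0, 0, 0.0382], "jaw":10}
    - {"rotvec":[0, 0, 0.0382], "jaw":10}
    - {"rotvec":[0, 0, 0.0382], "jaw":10}
  squeeze: 20

```text
t: 4.18
position: [452.9, -89.1, 139.7]
tcp_rot: [-0.0, 0.365, 0.931, -0.0]
force: [-0.1, -1.4, -0.9]
grip_width: 15.2
gripper_force: 19.9
```

Emit:
handwheel:
  motion:
    - {"rotvec":[0, 0, 0.0382], "jaw":10}
    - {"rotvec":[0, 0, 0.0382], "jaw":10}
    - {"rotvec":[0, 0, 0.0382], "jaw":10}
    - {"rotvec":[0, 0, 0.0382], "jaw":10}
    - {"rotvec":[0, 0, 0.0382], "jaw":10}
    - {"rotvec":[0, 0, 0.0318], "jaw":10}
    - {"rotvec":[0, 0, 0.0318], "xyz":[-0.0333, 0, 0], "jaw":10}
    - {"xyz":[-0.0583, -0.005, 0], "jaw":10}
    - {"xyz":[-0.0583, -0.005, 0], "jaw":10}
    - {"xyz":[-0.0583, -0.005, 0], "jaw":10}

```text
t: 5.02
position: [449.5, -215.2, 139.7]
tcp_rot: [-0.0, 0.696, 0.718, -0.0]
force: [0.9, 0.3, -0.3]
grip_width: 15.2
gripper_force: 19.9
```

Emit:
handwheel:
  motion:
    - {"xyz":[-0.0583, -0.005, 0], "jaw":10}
    - {"xyz":[-0.0583, -0.0042, 0], "jaw":10}
    - {"xyz":[-0.0233, 0, 0], "jaw":10}
    - {"jaw":10}
    - {"jaw":10}

```text
t: 5.43
position: [446.2, -298.1, 139.3]
tcp_rot: [-0.001, 0.697, 0.717, 0.0]
force: [0.4, 0.1, -0.4]
grip_width: 15.2
gripper_force: 19.9
```

```bash
python3 -c "
from h import *
go([469.8,-297.8,9],.148)"
```

```text
pos [ 446.2 -298.1  139.3] t 5.4 toolyaw 0.0271 d_tool now [ -0.5  23.7 130.3] q [-0.61  0.41  1.88  0.    0.85 -0.64]
M det 1.0 rz tool -0.1209 d after turn [ -3.2  23.4 130.3]
```

Scaled: 40 mm / 600 = 0.0667, 23.4 mm / 600 = 0.039, -0.121 rad / 3.1416 = -0.0385.

Emit:
handwheel:
  motion:
    - {"rotvec":[0, 0, -0.0385], "jaw":10}
    - {"xyz":[-0.005, 0.039, 0], "jaw":10}
    - {"xyz":[0, 0, 0.0667], "jaw":10}
    - {"xyz":[0, 0, 0.0667], "jaw":10}
    - {"xyz":[0, 0, 0.05], "jaw":10}
    - {"xyz":[0, 0, 0.0233], "jaw":10}
    - {"xyz":[0, 0, 0.01], "jaw":10}
    - {"jaw":10}
    - {"jaw":10}
  squeeze: 20

```text
t: 6.18
position: [470.7, -296.8, 10.1]
tcp_rot: [0.0, 0.652, 0.758, 0.0]
force: [0.6, 0.7, -0.7]
grip_width: 15.3
gripper_force: 20.0
```

```bash
python3 -c "
from h import *
go([469.8,-297.8,9],.148)"
```

```text
pos [ 470.7 -296.8   10.1] t 6.2 toolyaw 0.1511 d_tool now [-0.9 -1.1  1.1] q [-0.58  0.65  1.88  0.    0.61 -0.74]
M det 1.0 rz tool 0.0031 d after turn [-0.9 -1.1  1.1]
```

Scaled: -40 mm / 600 = -0.0667, -37 mm / 600 = -0.0617, -0.12 rad / 3.1416 = -0.0382.

Emit:
handwheel:
  motion:
    - {"xyz":[0, 0, 0.0033], "jaw":10}
    - {"jaw":34}
    - {"jaw":34}
    - {"jaw":34}
    - {"xyz":[0, 0, -0.0333], "jaw":34}
    - {"xyz":[0, 0, -0.0583], "jaw":34}
    - {"xyz":[0, 0, -0.0667], "jaw":34}
    - {"xyz":[0, 0, -0.0617], "jaw":34}
    - {"rotvec":[0, 0, -0.0382], "jaw":34}
    - {"rotvec":[0, 0, -0.0382], "jaw":50}
  squeeze: 15

```text
t: 7.02
position: [471.9, -298.9, 143.1]
tcp_rot: [0.003, 0.555, 0.832, 0.0]
force: [-1.3, 0.7, -0.1]
grip_width: 37.7
gripper_force: 0.0
```

Emit:
handwheel:
  motion:
    - {"rotvec":[0, 0, -0.0382], "jaw":50}
    - {"rotvec":[0, 0, -0.0382], "jaw":50}
    - {"rotvec":[0, 0, -0.0382], "jaw":50}
    - {"rotvec":[0, 0, -0.0382], "jaw":50}
    - {"rotvec":[0, 0, -0.0382], "jaw":50}
    - {"rotvec":[0, 0, -0.0382], "jaw":50}
    - {"rotvec":[0, 0, -0.0382], "jaw":50}
    - {"rotvec":[0, 0, -0.0382], "jaw":50}
    - {"rotvec":[0, 0, -0.0382], "jaw":50}
    - {"rotvec":[0, 0, -0.0382], "jaw":50}

```text
t: 7.85
position: [470.3, -297.8, 140.1]
tcp_rot: [0.0, -0.012, 1.0, -0.0]
force: [-1.0, -1.1, -0.3]
grip_width: 50.0
gripper_force: 0.0
```

Emit:
handwheel:
  motion:
    - {"rotvec":[0, 0, -0.0398], "jaw":50}
    - {"jaw":50}

```text
t: 8.02
position: [470.3, -297.8, 140.0]
tcp_rot: [0.0, -0.074, 0.997, -0.0]
force: [0.1, -0.3, -0.0]
grip_width: 49.9
gripper_force: 0.0
```

```bash
python3 -c "
from h import *
go([437,69.5,14],1.72)"
```

```text
pos [ 470.3 -297.8  140. ] t 8.0 toolyaw 1.7193 d_tool now [-21.3 368.3 125.9] q [-0.59  0.44  1.84 -0.    0.87 -2.31]
M det 1.0 rz tool -0.0007 d after turn [-21.7 368.2 126. ]
```

Scaled: 37 mm / 600 = 0.0617, 36.8 mm / 600 = 0.0613.

Emit:
handwheel:
  motion:
    - {"xyz":[-0.0033, 0.0613, 0], "jaw":50}
    - {"xyz":[-0.0033, 0.0613, 0], "jaw":50}
    - {"xyz":[-0.0033, 0.0613, 0], "jaw":50}
    - {"xyz":[-0.0033, 0.0613, 0], "jaw":50}
    - {"xyz":[-0.0033, 0.0613, 0], "jaw":50}
    - {"xyz":[-0.0033, 0.0613, 0], "jaw":50}
    - {"xyz":[-0.0033, 0.0613, 0], "jaw":50}
    - {"xyz":[-0.0033, 0.0613, 0], "jaw":50}
    - {"xyz":[-0.0033, 0.0613, 0], "jaw":50}
    - {"xyz":[-0.0058, 0.0617, 0], "jaw":50}
  squeeze: 15

```text
t: 8.85
position: [438.1, 71.3, 140.1]
tcp_rot: [0.0, -0.07, 0.998, 0.0]
force: [1.3, 0.7, -0.6]
grip_width: 49.7
gripper_force: 0.0
```

Emit:
handwheel:
  motion:
    - {"jaw":50}
    - {"xyz":[0, 0, 0.05], "jaw":50}
    - {"xyz":[0, 0, 0.05], "jaw":50}
    - {"xyz":[0, 0, 0.05], "jaw":50}
    - {"xyz":[0, 0, 0.0333], "jaw":50}
    - {"xyz":[0, 0, 0.0183], "jaw":50}
    - {"xyz":[0, 0, 0.0083], "jaw":50}
    - {"jaw":50}
    - {"jaw":10}
    - {"jaw":10}

```text
t: 9.68
position: [439.3, 69.6, 14.2]
tcp_rot: [0.001, -0.071, 0.997, 0.0]
force: [-0.0, 0.1, -0.5]
grip_width: 40.1
gripper_force: 0.0
```

Emit:
handwheel:
  motion:
    - {"jaw":10}
    - {"jaw":10}
    - {"jaw":10}
    - {"jaw":10}
    - {"jaw":10}

```text
t: 10.1
position: [439.0, 69.8, 14.0]
tcp_rot: [0.0, -0.072, 0.997, 0.0]
force: [-0.5, -0.6, 4.3]
grip_width: 15.5
gripper_force: 15.0
```

```bash
python3 -c "
from h import *
go([410.4,-306.6,140],.148)"
```

```text
pos [439.   69.8  14. ] t 10.1 toolyaw 1.7149 d_tool now [  82.2 -368.4 -126.1] q [ 0.13  0.55  2.12 -0.    0.47 -1.58]
M det 1.0 rz tool 1.5669 d after turn [-368.1  -83.8 -126. ]
```

Scaled: -40 mm / 600 = -0.0667, -31 mm / 600 = -0.0517, 0.1205 rad / 3.1416 = 0.0384.

Emit:
handwheel:
  motion:
    - {"xyz":[0, 0, -0.025], "jaw":10}
    - {"xyz":[0, 0, -0.0517], "jaw":10}
    - {"xyz":[0, 0, -0.0667], "jaw":10}
    - {"rotvec":[0, 0, 0.0384], "xyz":[0, 0, -0.0667], "jaw":10}
    - {"rotvec":[0, 0, 0.0384], "jaw":10}
    - {"rotvec":[0, 0, 0.0384], "jaw":10}
    - {"rotvec":[0, 0, 0.0384], "jaw":10}
    - {"rotvec":[0, 0, 0.0384], "jaw":10}
    - {"rotvec":[0, 0, 0.0384], "jaw":10}
    - {"rotvec":[0, 0, 0.0384], "jaw":10}
  squeeze: 20

```text
t: 10.93
position: [438.4, 69.8, 139.7]
tcp_rot: [-0.0, 0.345, 0.938, -0.0]
force: [-0.5, 0.1, 0.2]
grip_width: 15.2
gripper_force: 20.0
```

Emit:
handwheel:
  motion:
    - {"rotvec":[0, 0, 0.0384], "jaw":10}
    - {"rotvec":[0, 0, 0.0384], "jaw":10}
    - {"rotvec":[0, 0, 0.0384], "jaw":10}
    - {"rotvec":[0, 0, 0.0384], "jaw":10}
    - {"rotvec":[0, 0, 0.0384], "jaw":10}
    - {"rotvec":[0, 0, 0.0384], "jaw":10}
    - {"xyz":[-0.0613, -0.014, 0], "jaw":10}
    - {"xyz":[-0.0613, -0.014, 0], "jaw":10}
    - {"xyz":[-0.0613, -0.014, 0], "jaw":10}
    - {"xyz":[-0.0613, -0.014, 0], "jaw":10}

```text
t: 11.77
position: [426.7, -82.0, 139.7]
tcp_rot: [-0.0, 0.652, 0.758, -0.0]
force: [0.6, 0.5, -0.9]
grip_width: 15.2
gripper_force: 20.0
```

Emit:
handwheel:
  motion:
    - {"xyz":[-0.0613, -0.014, 0], "jaw":10}
    - {"xyz":[-0.0613, -0.014, 0], "jaw":10}
    - {"xyz":[-0.0613, -0.014, 0], "jaw":10}
    - {"xyz":[-0.0613, -0.014, 0], "jaw":10}
    - {"xyz":[-0.0613, -0.014, 0], "jaw":10}
    - {"xyz":[-0.0613, -0.014, 0], "jaw":10}
    - {"jaw":10}
    - {"jaw":10}

```text
t: 12.43
position: [409.5, -308.1, 139.4]
tcp_rot: [-0.0, 0.654, 0.756, 0.0]
force: [-0.3, -0.2, -0.3]
grip_width: 15.4
gripper_force: 20.0
```

```bash
python3 -c "
from h import *
go([410.4,-306.6,9],.148)"
```

```text
pos [ 409.5 -308.1  139.4] t 12.4 toolyaw 0.1449 d_tool now [  1.4   1.1 130.4] q [-0.67  0.38  1.94  0.    0.82 -0.81]
M det 1.0 rz tool -0.0031 d after turn [  1.4   1.1 130.4]
```

Scaled: 40 mm / 600 = 0.0667, 30 mm / 600 = 0.05.

Emit:
handwheel:
  motion:
    - {"xyz":[0, 0, 0.0667], "jaw":10}
    - {"xyz":[0, 0, 0.0667], "jaw":10}
    - {"xyz":[0, 0, 0.05], "jaw":10}
    - {"xyz":[0, 0, 0.025], "jaw":10}
    - {"xyz":[0, 0, 0.0117], "jaw":10}
    - {"jaw":10}
    - {"jaw":34}
    - {"jaw":34}
    - {"jaw":34}
  squeeze: 20

```text
t: 13.18
position: [410.7, -306.6, 8.6]
tcp_rot: [0.001, 0.652, 0.758, 0.0]
force: [-0.5, -0.3, 0.4]
grip_width: 31.3
gripper_force: 0.0
```

Emit:
handwheel:
  motion:
    - {"xyz":[0, 0, -0.0333], "jaw":34}
    - {"xyz":[0, 0, -0.06], "jaw":34}
    - {"xyz":[0, 0, -0.0667], "jaw":34}
    - {"xyz":[0, 0, -0.06], "jaw":34}
    - {"rotvec":[0, 0, -0.038], "jaw":50}
    - {"rotvec":[0, 0, -0.038], "jaw":50}
    - {"rotvec":[0, 0, -0.038], "jaw":50}
    - {"rotvec":[0, 0, -0.038], "jaw":50}
    - {"rotvec":[0, 0, -0.038], "jaw":50}
    - {"rotvec":[0, 0, -0.038], "jaw":50}
  squeeze: 15

```text
t: 14.02
position: [410.3, -306.6, 140.6]
tcp_rot: [0.001, 0.343, 0.939, -0.0]
force: [0.1, 0.4, 1.0]
grip_width: 50.1
gripper_force: 0.0
```

Emit:
handwheel:
  motion:
    - {"rotvec":[0, 0, -0.038], "jaw":50}
    - {"rotvec":[0, 0, -0.038], "jaw":50}
    - {"rotvec":[0, 0, -0.038], "jaw":50}
    - {"rotvec":[0, 0, -0.038], "jaw":50}
    - {"rotvec":[0, 0, -0.038], "jaw":50}
    - {"rotvec":[0, 0, -0.038], "jaw":50}
    - {"jaw":50}

```text
t: 14.6
position: [410.2, -306.6, 140.5]
tcp_rot: [0.001, -0.007, 1.0, -0.0]
force: [0.4, -0.0, 0.3]
grip_width: 50.2
gripper_force: 0.0
```

```bash
python3 -c "
from h import *
go([441,-6.7,14],1.58)"
```

```text
pos [ 410.2 -306.6  140.5] t 14.6 toolyaw 1.5844 d_tool now [-34.7 299.6 126.2] q [-0.67  0.38  1.94  0.    0.82 -2.25]
M det 1.0 rz tool 0.0044 d after turn [-33.5 299.6 126.5]
```

Scaled: 37.5 mm / 600 = 0.0625, 37.4 mm / 600 = 0.0623.

Emit:
handwheel:
  motion:
    - {"xyz":[-0.0072, 0.0623, 0], "jaw":50}
    - {"xyz":[-0.0072, 0.0623, 0], "jaw":50}
    - {"xyz":[-0.0072, 0.0625, 0], "jaw":50}
    - {"xyz":[-0.0072, 0.0625, 0], "jaw":50}
    - {"xyz":[-0.0072, 0.0625, 0], "jaw":50}
    - {"xyz":[-0.0072, 0.0625, 0], "jaw":50}
    - {"xyz":[-0.0072, 0.0625, 0], "jaw":50}
    - {"xyz":[-0.0072, 0.0625, 0], "jaw":50}
    - {"jaw":50}
    - {"xyz":[0, 0, 0.05], "jaw":50}
  squeeze: 15

```text
t: 15.43
position: [445.7, -4.5, 113.5]
tcp_rot: [0.005, -0.005, 1.0, -0.0]
force: [2.5, 0.6, 0.9]
grip_width: 50.2
gripper_force: 0.0
```

Emit:
handwheel:
  motion:
    - {"xyz":[0, 0, 0.05], "jaw":50}
    - {"xyz":[0, 0, 0.05], "jaw":50}
    - {"xyz":[0, 0, 0.0333], "jaw":50}
    - {"xyz":[0, 0, 0.0183], "jaw":50}
    - {"xyz":[0, 0, 0.0092], "jaw":50}
    - {"jaw":50}
    - {"jaw":10}
    - {"jaw":10}
    - {"jaw":10}
    - {"jaw":10}

```text
t: 16.27
position: [442.1, -6.6, 13.7]
tcp_rot: [0.001, -0.004, 1.0, -0.0]
force: [0.7, 0.8, 0.8]
grip_width: 27.3
gripper_force: 0.0
```

Emit:
handwheel:
  motion:
    - {"jaw":10}
    - {"jaw":10}
    - {"jaw":10}

```text
t: 16.52
position: [441.8, -6.5, 13.4]
tcp_rot: [0.0, -0.005, 1.0, -0.0]
force: [-1.2, -0.0, 4.3]
grip_width: 15.5
gripper_force: 14.9
```

```bash
python3 -c "
from h import *
go([518,323.6,150],-.139)"
```

```text
pos [441.8  -6.5  13.4] t 16.5 toolyaw 1.58 d_tool now [ -79.3  329.4 -136.6] q [-0.04  0.55  2.13 -0.    0.46 -1.62]
M det 1.0 rz tool 1.719 d after turn [ 337.5   29.7 -136.6]
```

Scaled: -40 mm / 600 = -0.0667, -17 mm / 600 = -0.0283, 0.1228 rad / 3.1416 = 0.0391.

Emit:
handwheel:
  motion:
    - {"xyz":[0, 0, -0.0283], "jaw":10}
    - {"xyz":[0, 0, -0.0667], "jaw":10}
    - {"xyz":[0, 0, -0.0667], "jaw":10}
    - {"rotvec":[0, 0, 0.0391], "xyz":[0, 0, -0.0667], "jaw":10}
    - {"rotvec":[0, 0, 0.0391], "jaw":10}
    - {"rotvec":[0, 0, 0.0391], "jaw":10}
    - {"rotvec":[0, 0, 0.0391], "jaw":10}
    - {"rotvec":[0, 0, 0.0391], "jaw":10}
    - {"rotvec":[0, 0, 0.0391], "jaw":10}
    - {"rotvec":[0, 0, 0.0391], "jaw":10}
  squeeze: 20

```text
t: 17.35
position: [441.4, -6.5, 150.2]
tcp_rot: [-0.0, 0.415, 0.91, -0.0]
force: [-0.2, -1.0, -0.3]
grip_width: 15.6
gripper_force: 19.9
```

Emit:
handwheel:
  motion:
    - {"rotvec":[0, 0, 0.0391], "jaw":10}
    - {"rotvec":[0, 0, 0.0391], "jaw":10}
    - {"rotvec":[0, 0, 0.0391], "jaw":10}
    - {"rotvec":[0, 0, 0.0391], "jaw":10}
    - {"rotvec":[0, 0, 0.0391], "jaw":10}
    - {"rotvec":[0, 0, 0.0391], "jaw":10}
    - {"rotvec":[0, 0, 0.0391], "jaw":10}
    - {"xyz":[0.0625, 0.0055, 0], "jaw":10}
    - {"xyz":[0.0625, 0.0055, 0], "jaw":10}
    - {"xyz":[0.0625, 0.0055, 0], "jaw":10}

```text
t: 18.18
position: [467.1, 104.3, 150.2]
tcp_rot: [0.0, 0.755, 0.655, -0.0]
force: [0.8, 0.0, 0.0]
grip_width: 15.4
gripper_force: 19.9
```

Emit:
handwheel:
  motion:
    - {"xyz":[0.0625, 0.0055, 0], "jaw":10}
    - {"xyz":[0.0625, 0.0055, 0], "jaw":10}
    - {"xyz":[0.0625, 0.0055, 0], "jaw":10}
    - {"xyz":[0.0625, 0.0055, 0], "jaw":10}
    - {"xyz":[0.0625, 0.0055, 0], "jaw":10}
    - {"xyz":[0.0625, 0.0055, 0], "jaw":10}
    - {"jaw":10}
    - {"jaw":10}

```text
t: 18.85
position: [517.6, 325.2, 149.6]
tcp_rot: [0.0, 0.754, 0.657, -0.0]
force: [-0.1, -1.5, -0.7]
grip_width: 15.5
gripper_force: 19.9
```

```bash
python3 -c "
from h import *
go([518,323.6,9],-.139)"
```

```text
pos [517.6 325.2 149.6] t 18.9 toolyaw -0.1363 d_tool now [ -1.5   0.7 140.6] q [ 0.54  0.49  1.71 -0.    0.94  0.68]
M det 1.0 rz tool 0.0027 d after turn [ -1.5   0.6 140.6]
```

Scaled: 40 mm / 600 = 0.0667, 35 mm / 600 = 0.0583.

Emit:
handwheel:
  motion:
    - {"xyz":[-0.0025, 0, 0.0667], "jaw":10}
    - {"xyz":[0, 0, 0.0667], "jaw":10}
    - {"xyz":[0, 0, 0.0583], "jaw":10}
    - {"xyz":[0, 0, 0.03], "jaw":10}
    - {"xyz":[0, 0, 0.0133], "jaw":10}
    - {"jaw":10}
    - {"jaw":36}
    - {"jaw":36}
    - {"jaw":36}
  squeeze: 20

```text
t: 19.6
position: [518.8, 322.6, 11.0]
tcp_rot: [0.0, 0.755, 0.656, 0.001]
force: [0.3, 0.3, 0.3]
grip_width: 31.8
gripper_force: 0.0
```

Emit:
handwheel:
  motion:
    - {"xyz":[0, 0, -0.0333], "jaw":36}
    - {"xyz":[0, 0, -0.06], "jaw":36}
    - {"xyz":[0, 0, -0.0667], "jaw":36}
    - {"xyz":[0, 0, -0.0667], "jaw":36}
    - {"xyz":[0, 0, -0.0667], "jaw":36}
    - {"xyz":[0, 0, -0.0667], "jaw":36}
    - {"xyz":[0, 0, -0.05], "jaw":36}
    - {"jaw":36}
  squeeze: 20

```text
t: 20.27
position: [521.0, 324.1, 264.3]
tcp_rot: [0.001, 0.754, 0.656, 0.007]
force: [-0.6, 0.1, 0.7]
grip_width: 36.0
gripper_force: 0.0
```

```bash
python3 - <<'E'
from h import *
T=snap('top','top1.png');S=snap('side','side1.png')
a=cv2.resize(T['frame'][190:320,180:480],(800,347),interpolation=cv2.INTER_CUBIC)
b=cv2.resize(S['frame'][170:420,225:445],None,fx=1.0,fy=1.0)
c=np.zeros((600,800,3),np.uint8); c[:347]=a; c[349:599,:220]=b
d=cv2.resize(S['frame'][180:250,225:310],None,fx=3,fy=3);c[349:349+210,230:230+255]=d
d=cv2.resize(S['frame'][300:420,295:435],None,fx=2,fy=2);c[349:599-10,495:775]=d
cv2.imwrite('pics/m1.png',c); go([500,-150,300])
E
```

```text
pos [518.4 322.6 258. ] t 20.4 toolyaw -0.1391 d_tool now [-470.4   47.5  -43.3] q [ 0.54  0.36  1.64 -0.    1.14  0.68]
```

View pics/m1.png

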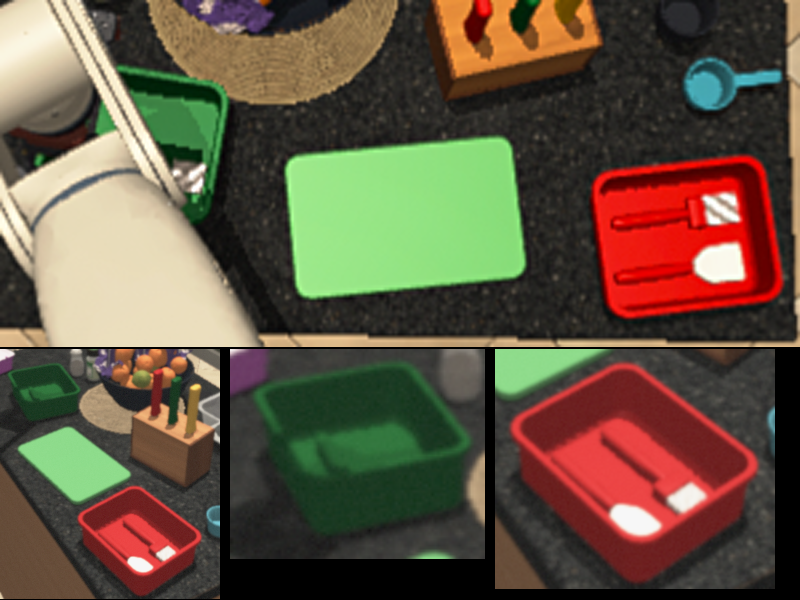

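The board is clear, and both red tools lie flat in the red tub. The green brush's head shows inside the green tub at (188,175), though the arm hides part of it, so I'll check it again later. Next is the knife. I'll turn the tool horizontal and grip the handle from the robot's side, so that tipping the tool down afterwards puts the edge downward.

Scaled: -39.2 mm / 600 = -0.0653, -3.6 mm / 600 = -0.006.

Emit:
handwheel:
  motion:
    - {"xyz":[-0.0653, 0.0067, -0.006], "jaw":36}
    - {"xyz":[-0.0653, 0.0067, -0.006], "jaw":36}
    - {"xyz":[-0.0653, 0.0067, -0.006], "jaw":36}
    - {"xyz":[-0.0653, 0.0067, -0.006], "jaw":36}
    - {"xyz":[-0.0653, 0.0067, -0.006], "jaw":36}
    - {"xyz":[-0.0653, 0.0067, -0.006], "jaw":36}
    - {"xyz":[-0.0653, 0.0067, -0.006], "jaw":36}
    - {"xyz":[-0.0653, 0.0067, -0.006], "jaw":36}
    - {"xyz":[-0.0653, 0.0067, -0.006], "jaw":36}
    - {"xyz":[-0.0653, 0.0067, -0.006], "jaw":36}

```text
t: 21.2
position: [501.5, -73.3, 290.1]
tcp_rot: [-0.001, 0.754, 0.656, -0.001]
force: [0.2, -0.4, -0.1]
grip_width: 35.9
gripper_force: 0.0
```

Emit:
handwheel:
  motion:
    - {"xyz":[-0.0653, 0.0067, -0.006], "jaw":36}
    - {"xyz":[-0.0653, 0.0067, -0.006], "jaw":36}
    - {"rotvec":[0, 0, 0.0386], "jaw":40}
    - {"rotvec":[0, 0, 0.0386], "jaw":40}
    - {"rotvec":[0, 0, 0.0386], "jaw":40}
    - {"rotvec":[0, 0, 0.0386], "jaw":40}
    - {"rotvec":[0, 0, 0.0386], "jaw":40}
    - {"rotvec":[0, 0, 0.0386], "jaw":40}
    - {"rotvec":[0, 0, 0.0386], "jaw":40}
    - {"rotvec":[0, 0, 0.0386], "jaw":40}

```text
t: 22.03
position: [499.0, -150.1, 296.9]
tcp_rot: [-0.001, 0.974, 0.225, -0.001]
force: [0.2, -0.5, -0.2]
grip_width: 40.3
gripper_force: 0.0
```

Emit:
handwheel:
  motion:
    - {"rotvec":[0, 0, 0.0386], "jaw":40}
    - {"rotvec":[0, 0, 0.0386], "jaw":40}
    - {"rotvec":[0, 0.0385, 0], "jaw":40}
    - {"rotvec":[0, 0.0385, 0], "jaw":40}
    - {"rotvec":[0, 0.0385, 0], "jaw":40}
    - {"rotvec":[0, 0.0385, 0], "jaw":40}
    - {"rotvec":[0, 0.0385, 0], "jaw":40}
    - {"rotvec":[0, 0.0385, 0], "jaw":40}

```text
t: 22.7
position: [498.6, -147.8, 296.6]
tcp_rot: [-0.039, 0.94, 0.104, 0.323]
force: [1.1, 0.4, -0.3]
grip_width: 40.0
gripper_force: 0.0
```

```bash
python3 - <<'E'
from h import *
print(rot(sense()['tcp_rot']).round(3)); go([564,-147,200])
T=snap('top','top2.png');S=snap('side','side2.png')
E
```

```text
[[ 0.769  0.221  0.6  ]
 [ 0.17  -0.975  0.141]
 [ 0.616 -0.007 -0.788]]
pos [ 498.6 -147.8  296.6] t 22.7 toolyaw -1.348 d_tool now [ -9.1  14.4 115.4] q [-0.58  0.01  2.15  0.82  0.66  0.18]
```

Scaled: 25 mm / 600 = 0.0417, 20 mm / 600 = 0.0333, 0.12 rad / 3.1416 = 0.0382.

Emit:
handwheel:
  motion:
    - {"xyz":[0.0417, 0.0117, 0.0317], "jaw":40}
    - {"xyz":[0.0417, 0.0117, 0.0333], "jaw":40}
    - {"rotvec":[0, 0.0382, 0], "jaw":40}
    - {"rotvec":[0, 0.0382, 0], "jaw":40}
    - {"rotvec":[0, 0.0382, 0], "jaw":40}
    - {"rotvec":[0, 0.0382, 0], "jaw":40}
    - {"rotvec":[0, 0.0382, 0], "jaw":40}
    - {"rotvec":[0, 0.0382, 0], "jaw":40}
    - {"rotvec":[0, 0.0382, 0], "jaw":40}
    - {"jaw":40}

```text
t: 23.63
position: [563.4, -133.9, 288.8]
tcp_rot: [-0.094, 0.81, 0.093, 0.572]
force: [-0.4, 0.9, -0.8]
grip_width: 40.0
gripper_force: 0.0
```

```bash
python3 - <<'E'
from h import *
print(rot(sense()['tcp_rot']).round(3)); go([564,-147,200])
E
```

```text
[[ 0.329  0.257  0.909]
 [ 0.043 -0.965  0.257]
 [ 0.943 -0.046 -0.329]]
pos [ 563.4 -133.9  288.8] t 23.6 toolyaw -1.3109 d_tool now [-84.1  16.9  26.4] q [-0.68  0.31  2.29  1.94  0.98 -1.  ]
```

```bash
cat >> h.py <<'E'
def gom(p,a,down=0.):
    """target: tool z along azimuth a, tilted down by 'down'; tool y horizontal to the right"""
    s=sense(); M=rot(s['tcp_rot']); y=np.array([np.sin(a),-np.cos(a),0]); z=np.array([np.cos(a)*np.cos(down),np.sin(a)*np.cos(down),-np.sin(down)]); M2=np.c_[np.cross(y,z),y,z]
    rv=R.from_matrix(M.T@M2).as_rotvec(); d=np.array(p)-s['position']
    print('t',round(s['t'],1),'pos',s['position'].round(1),'rotvec',rv.round(4),'|',np.linalg.norm(rv).round(3),'d now',(M.T@d).round(1),'d after',(M2.T@d).round(1),'q',s['q'].round(2),'F',s['force'].round(1))
E
python3 -c "
from h import *
gom([612,-136,200],.218); gom([612,-136,289],.218)"
```

```text
t 23.6 pos [ 563.4 -133.9  288.8] rotvec [-0.0492  0.3366 -0.0383] | 0.342 d now [-67.8  18.6  72.9] d after [-88.8  12.6  47. ] q [-0.68  0.31  2.29  1.94  0.98 -1.  ] F [-0.4  0.9 -0.8]
t 23.6 pos [ 563.4 -133.9  288.8] rotvec [-0.0492  0.3366 -0.0383] | 0.342 d now [16.2 14.5 43.6] d after [ 0.2 12.6 47. ] q [-0.68  0.31  2.29  1.94  0.98 -1.  ] F [-0.4  0.9 -0.8]
```

Moving forward and up first, then making the rest of the turn in smaller steps.

The manual's scale: shifts go in shares of 600 mm and turns go in shares of pi rad. Converting my numbers, 22 mm / 600 = 0.0367, 21.6 mm / 600 = 0.036, 0.042 rad / 3.1416 = 0.0134.

Emit:
handwheel:
  motion:
    - {"xyz":[0.0133, 0.0117, 0.0367], "jaw":40}
    - {"xyz":[0.0133, 0.0125, 0.036], "jaw":40}
    - {"rotvec":[-0.0019, 0.0134, -0.0016], "jaw":40}
    - {"rotvec":[-0.0019, 0.0134, -0.0016], "jaw":40}
    - {"rotvec":[-0.0019, 0.0134, -0.0016], "jaw":40}
    - {"rotvec":[-0.0019, 0.0134, -0.0016], "jaw":40}
    - {"rotvec":[-0.0019, 0.0134, -0.0016], "jaw":40}
    - {"rotvec":[-0.0019, 0.0134, -0.0016], "jaw":40}
    - {"rotvec":[-0.0019, 0.0134, -0.0016], "jaw":40}
    - {"rotvec":[-0.0019, 0.0134, -0.0016], "jaw":40}

```text
t: 24.47
position: [614.5, -135.0, 293.9]
tcp_rot: [-0.079, 0.702, 0.081, 0.704]
force: [-0.5, -0.6, -0.9]
grip_width: 39.9
gripper_force: 0.0
```

```bash
python3 -c "
from h import *
gom([612,-136,170],.218)"
```

```text
t 24.5 pos [ 614.5 -135.   293.9] rotvec [-0.0093 -0.0024  0.0036] | 0.01 d now [-1.238e+02 -1.000e-01 -2.900e+00] d after [-123.9    0.4   -2.6] q [-0.61  0.59  2.27  2.28  1.39 -1.36] F [-0.5 -0.6 -0.9]
```

Scaled: -13 mm / 600 = -0.0217, -6 mm / 600 = -0.01, -0.009 rad / 3.1416 = -0.0029.

Emit:
handwheel:
  motion:
    - {"rotvec":[-0.0029, -0.0006, 0.0013], "xyz":[-0.01, 0, 0], "jaw":40}
    - {"xyz":[-0.0217, 0, 0], "jaw":40}
    - {"xyz":[-0.0217, 0, 0], "jaw":40}
    - {"xyz":[-0.0217, 0, 0], "jaw":40}
    - {"xyz":[-0.0217, 0, 0], "jaw":40}
    - {"xyz":[-0.0217, 0, 0], "jaw":40}
    - {"xyz":[-0.0217, 0, 0], "jaw":40}
    - {"xyz":[-0.0217, 0, 0], "jaw":40}
    - {"xyz":[-0.0217, 0, 0], "jaw":40}
    - {"xyz":[-0.0217, 0, -0.0033], "jaw":40}

```text
t: 25.3
position: [612.9, -136.9, 170.0]
tcp_rot: [-0.076, 0.703, 0.077, 0.703]
force: [-0.0, -0.3, -0.4]
grip_width: 39.5
gripper_force: 0.0
```

```bash
python3 - <<'E'
from h import *
gom([612,-136,170],.218)
T=snap('top','top3.png');S=snap('side','side3.png')
a=cv2.resize(T['frame'][170:270,300:433],(798,600),interpolation=cv2.INTER_CUBIC)
b=cv2.resize(S['frame'][180:330,260:460],(800,600),interpolation=cv2.INTER_CUBIC)
c=np.hstack([cv2.resize(a,(400,300)),cv2.resize(b,(400,300))]); cv2.imwrite('pics/k1.png',c)
E
```

```text
t 25.3 pos [ 612.9 -136.9  170. ] rotvec [0.0014 0.0006 0.0002] | 0.002 d now [ 0.  -1.  -0.7] d after [ 0.  -1.  -0.7] q [-0.61  0.92  2.22  2.31  1.57 -1.57] F [-0.  -0.3 -0.4]
```

View pics/k1.png

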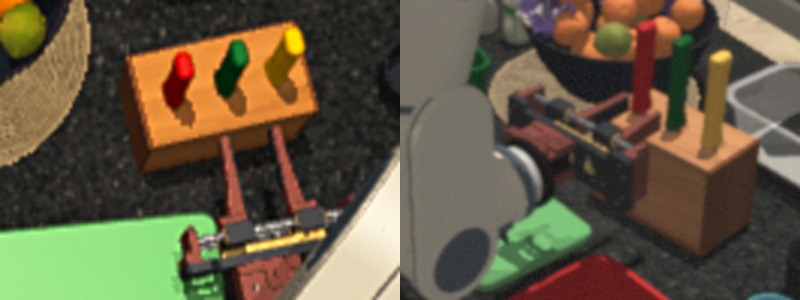

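The open fingers straddle the green handle's line. In the left half of the picture the tips are at (222,140) and (278,128), with the handle between them at (235,75). The neighbouring knives are clear. I'll advance and close gently.

Scaled: 20 mm / 600 = 0.0333, 15 mm / 600 = 0.025.

Emit:
handwheel:
  motion:
    - {"xyz":[0, 0.0017, 0.025], "jaw":40}
    - {"xyz":[0, 0, 0.0333], "jaw":40}
    - {"xyz":[0, 0, 0.0333], "jaw":40}
    - {"xyz":[0, 0, 0.025], "jaw":40}
    - {"xyz":[0, 0, 0.0133], "jaw":40}
    - {"jaw":40}
    - {"jaw":25}
    - {"jaw":10}
    - {"jaw":10}
    - {"jaw":10}
  squeeze: 8

```text
t: 26.23
position: [686.9, -122.3, 170.5]
tcp_rot: [-0.073, 0.703, 0.077, 0.703]
force: [-0.7, 5.9, 3.2]
grip_width: 18.1
gripper_force: 8.0
```

Emit:
handwheel:
  motion:
    - {"jaw":10}
    - {"jaw":10}

```text
t: 26.4
position: [687.0, -122.2, 170.5]
tcp_rot: [-0.073, 0.703, 0.076, 0.703]
force: [-3.4, 6.6, 3.0]
grip_width: 17.9
gripper_force: 8.0
```

```bash
python3 -c "
from h import *
gom([690.5,-118.9,170],.218);print(sense()['torque'])"
```

```text
t 26.4 pos [ 687.  -122.2  170.5] rotvec [ 0.0061 -0.0002  0.0048] | 0.008 d now [-0.5 -2.5  4.1] d after [-0.5 -2.5  4.1] q [-0.48  0.9   2.11  2.44  1.47 -1.49] F [-3.4  6.6  3. ]
[0.10266296 0.08875438 1.32280645]
```

Scaled: 10 mm / 600 = 0.0167, 6 mm / 600 = 0.01.

Emit:
handwheel:
  motion:
    - {"xyz":[0, -0.0033, 0], "jaw":10}
    - {"jaw":10}
    - {"jaw":10}
    - {"jaw":10}
    - {"xyz":[0.01, 0, 0], "jaw":10}
    - {"xyz":[0.0167, 0, 0], "jaw":10}
    - {"xyz":[0.0167, 0, 0], "jaw":10}
  squeeze: 45

```text
t: 26.98
position: [687.0, -121.6, 195.8]
tcp_rot: [-0.072, 0.704, 0.075, 0.703]
force: [-1.0, 3.5, -2.9]
grip_width: 17.3
gripper_force: 44.4
```

```bash
python3 -c "
from h import *
gom([690.5,-118.9,290],.218);print(sense()['torque'])"
```

```text
t 27.0 pos [ 687.  -121.6  195.8] rotvec [0.0099 0.0024 0.0043] | 0.011 d now [94.2 -1.5  3.7] d after [94.2 -1.9  4. ] q [-0.48  0.84  2.13  2.45  1.44 -1.47] F [-1.   3.5 -2.9]
[0.07561035 1.12627665 0.66723826]
```

Scaled: 12 mm / 600 = 0.02, 10 mm / 600 = 0.0167.

Emit:
handwheel:
  motion:
    - {"xyz":[0.0167, 0, 0], "jaw":10}
    - {"xyz":[0.0167, 0, 0], "jaw":10}
    - {"xyz":[0.02, 0, 0], "jaw":10}
    - {"xyz":[0.02, 0, 0], "jaw":10}
    - {"xyz":[0.02, 0, 0], "jaw":10}
    - {"xyz":[0.02, 0, 0], "jaw":10}
    - {"xyz":[0.02, 0, 0], "jaw":10}
    - {"xyz":[0.02, 0, 0], "jaw":10}
    - {"xyz":[0.02, 0, 0], "jaw":10}
    - {"jaw":10}

```text
t: 27.82
position: [688.1, -122.5, 305.2]
tcp_rot: [-0.069, 0.701, 0.076, 0.706]
force: [0.5, 0.1, -0.4]
grip_width: 17.1
gripper_force: 44.8
```

```bash
python3 - <<'E'
from h import *
gom([600,-150,330],.218);print(sense()['torque'])
T=snap('top','top4.png');S=snap('side','side4.png')
c=np.hstack([cv2.resize(T['frame'][150:300,280:430],(400,400)),cv2.resize(S['frame'][130:330,250:450],(400,400))]); cv2.imwrite('pics/k2.png',c)
E
```

```text
t 27.8 pos [ 688.1 -122.5  305.2] rotvec [ 0.0124 -0.0066  0.0098] | 0.017 d now [ 25.3   9.1 -91.7] d after [ 24.8   7.8 -91.9] q [-0.48  0.59  2.16  2.42  1.28 -1.32] F [ 0.5  0.1 -0.4]
[-0.14399298  0.6118597  -0.05177066]
```

View pics/k2.png

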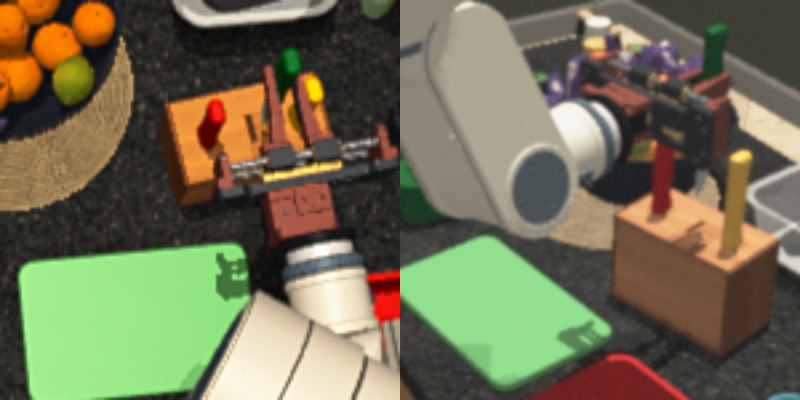

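The knife is fully out of its slot: in the right half of the picture the blade tip hangs above the block at (700,195), and the other two knives are still seated. I'll retract straight back, then tip the tool down.

Scaled: -20 mm / 600 = -0.0333, -15 mm / 600 = -0.025, -0.06 rad / 3.1416 = -0.0191.

Emit:
handwheel:
  motion:
    - {"xyz":[0.0033, 0, -0.025], "jaw":10}
    - {"xyz":[0.0033, 0, -0.0333], "jaw":10}
    - {"xyz":[0.0033, 0, -0.0333], "jaw":10}
    - {"xyz":[0.0033, 0, -0.0333], "jaw":10}
    - {"xyz":[0.0033, 0, -0.0333], "jaw":10}
    - {"rotvec":[0, -0.0191, 0], "jaw":10}
    - {"rotvec":[0, -0.0191, 0], "jaw":10}
    - {"rotvec":[0, -0.0191, 0], "jaw":10}
    - {"rotvec":[0, -0.0191, 0], "jaw":10}
    - {"rotvec":[0, -0.0191, 0], "jaw":10}

```text
t: 28.75
position: [593.2, -141.2, 309.6]
tcp_rot: [-0.059, 0.801, 0.084, 0.589]
force: [-0.4, 0.4, -0.6]
grip_width: 17.0
gripper_force: 44.8
```

Emit:
handwheel:
  motion:
    - {"rotvec":[0, -0.0191, 0], "jaw":10}
    - {"rotvec":[0, -0.0191, 0], "jaw":10}
    - {"rotvec":[0, -0.0191, 0], "jaw":10}
    - {"rotvec":[0, -0.0191, 0], "jaw":10}
    - {"rotvec":[0, -0.0191, 0], "jaw":10}
    - {"rotvec":[0, -0.0191, 0], "jaw":10}
    - {"rotvec":[0, -0.0191, 0], "jaw":10}
    - {"rotvec":[0, -0.0191, 0], "jaw":10}
    - {"rotvec":[0, -0.0191, 0], "jaw":10}
    - {"jaw":10}

```text
t: 29.58
position: [594.8, -141.3, 311.1]
tcp_rot: [-0.034, 0.929, 0.099, 0.355]
force: [0.7, 0.7, -0.6]
grip_width: 16.7
gripper_force: 44.8
```

```bash
python3 -c "
from h import *
gom([561,11,300],.218,np.pi/2)"
```

```text
t 29.6 pos [ 594.8 -141.3  311.1] rotvec [ 0.0106 -0.7291 -0.0063] | 0.729 d now [  -7.7 -156.     6.4] d after [  -0.  -156.    11.1] q [-0.46  0.12  2.03  0.88  0.56  0.24] F [ 0.7  0.7 -0.6]
```

Scaled: -0.06 rad / 3.1416 = -0.0191.

Emit:
handwheel:
  motion:
    - {"rotvec":[0, -0.0191, 0], "jaw":10}
    - {"rotvec":[0, -0.0191, 0], "jaw":10}
    - {"rotvec":[0, -0.0191, 0], "jaw":10}
    - {"rotvec":[0, -0.0191, 0], "jaw":10}
    - {"rotvec":[0, -0.0191, 0], "jaw":10}
    - {"rotvec":[0, -0.0191, 0], "jaw":10}
    - {"rotvec":[0, -0.0191, 0], "jaw":10}
    - {"rotvec":[0, -0.0191, 0], "jaw":10}
    - {"rotvec":[0, -0.0191, 0], "jaw":10}
    - {"rotvec":[0, -0.0191, 0], "jaw":10}

```text
t: 30.42
position: [592.9, -139.6, 308.7]
tcp_rot: [-0.007, 0.992, 0.105, 0.063]
force: [0.2, 0.6, -1.3]
grip_width: 16.8
gripper_force: 44.8
```

Emit:
handwheel:
  motion:
    - {"rotvec":[0.0032, -0.0191, -0.0019], "jaw":10}
    - {"rotvec":[0, -0.022, 0], "jaw":10}
    - {"xyz":[0, -0.0517, 0.0033], "jaw":10}
    - {"xyz":[0, -0.0517, 0.0033], "jaw":10}
    - {"xyz":[0, -0.0517, 0.0033], "jaw":10}
    - {"xyz":[0, -0.0517, 0.0033], "jaw":10}
    - {"xyz":[0, -0.0517, 0.0033], "jaw":10}
    - {"jaw":10}
    - {"jaw":10}

```text
t: 31.17
position: [559.6, 12.5, 299.3]
tcp_rot: [-0.004, 0.994, 0.11, -0.001]
force: [1.1, -0.5, -0.5]
grip_width: 17.1
gripper_force: 44.8
```

```bash
python3 - <<'E'
from h import *
gom([561,11,250],.218,np.pi/2)
T=snap('top','top5.png');S=snap('side','side5.png')
c=np.hstack([cv2.resize(T['frame'][170:310,185:385],(400,280)),cv2.resize(S['frame'][100:330,225:425],(400,460))[:280]]) 
c=np.zeros((460,800,3),np.uint8); c[:280,:400]=cv2.resize(T['frame'][170:310,185:385],(400,280),interpolation=2); c[:,400:]=cv2.resize(S['frame'][100:330,225:425],(400,460),interpolation=2)
cv2.imwrite('pics/k3.png',c)
E
```

```text
t 31.2 pos [559.6  12.5 299.3] rotvec [-0.0083  0.0008  0.0015] | 0.008 d now [ 1.1  2.1 49.3] d after [ 1.1  1.7 49.3] q [-0.    0.25  1.7   0.01  1.2   1.34] F [ 1.1 -0.5 -0.5]
```

View pics/k3.png

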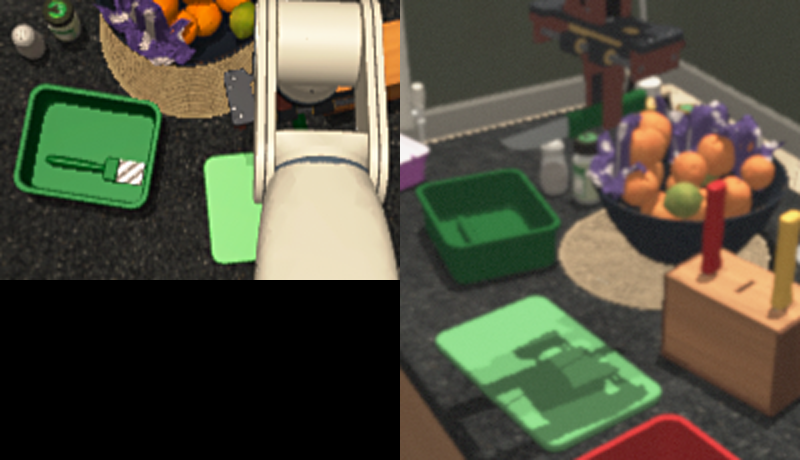

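The green brush lies wholly inside the green tub, at (50–145, 155–185). The knife is held handle-right and blade-left, with the blade tip near (505,140). I'll enlarge it to measure how level it is.

Scaled: 20 mm / 600 = 0.0333, 10 mm / 600 = 0.0167, -0.008 rad / 3.1416 = -0.0025.

Emit:
handwheel:
  motion:
    - {"rotvec":[-0.0025, 0, 0], "xyz":[0, 0, 0.0167], "jaw":10}
    - {"xyz":[0.0017, 0.0025, 0.0333], "jaw":10}
    - {"xyz":[0, 0, 0.0333], "jaw":10}
    - {"jaw":10}
    - {"jaw":10}
    - {"jaw":10}

```text
t: 31.77
position: [563.4, 8.7, 251.4]
tcp_rot: [0.002, 0.994, 0.107, 0.002]
force: [-0.5, -0.6, -0.3]
grip_width: 17.0
gripper_force: 44.8
```

```bash
python3 - <<'E'
from h import *
gom([561,11,250],.218,np.pi/2)
S=snap('side','side6.png')
s=sense();M=rot(s['tcp_rot']);p=s['position']; u0,v0=[int(k) for k in proj(S,p+[-60,-15,20])]
c=cv2.resize(S['frame'][v0-38:v0+38,u0-50:u0+50],(800,600)[:2] if 0 else (800,608),interpolation=2)[:600]; print(u0-50,v0-38)
cv2.imwrite('pics/k4.png',c)
E
```

```text
t 31.8 pos [563.4   8.7 251.4] rotvec [ 0.0048 -0.0029 -0.004 ] | 0.007 d now [-1.9 -2.8  1.4] d after [-1.9 -2.8  1.4] q [-0.    0.3   1.74 -0.    1.09  1.36] F [-0.5 -0.6 -0.3]
258 143
```

View pics/k4.png

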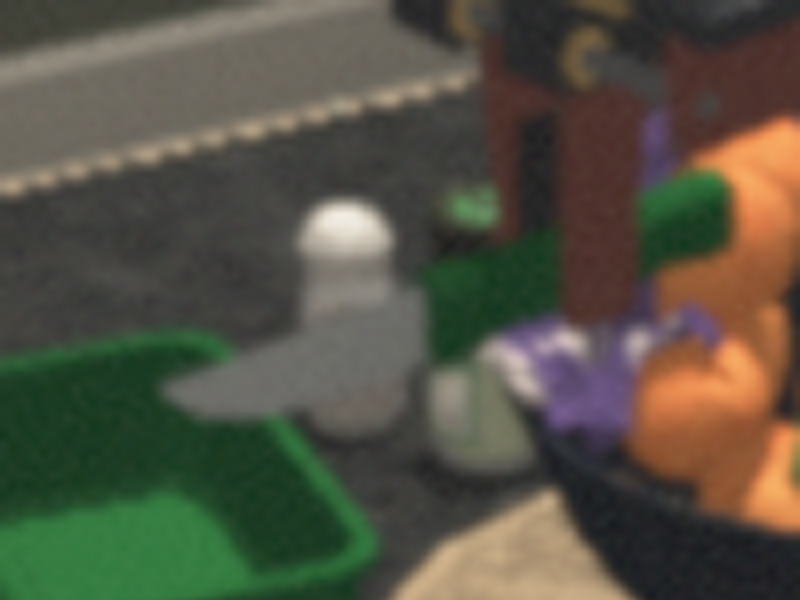

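```bash
python3 - <<'E'
from h import *
S=load('side6.png'); s=sense(); p=s['position']; a=.218
f=np.array([np.cos(a),np.sin(a),0]); n=np.array([-f[1],f[0],0])
def pl(x,y,off=0):
    o,w=ray(S,258+(x+.5)/8-.5,143+(y+.5)/8-.5); k=n@(p+off*n-o)/(n@w); q=o+k*w-p; return np.array([f@q,q[2]])
for nm,A,B,off in(('handle top',(430,262),(715,172),0),('handle bottom near face',(435,360),(728,247),-8),('spine',(418,287),(260,343),0),('edge',(415,350),(230,418),0)):
    P,Q=pl(*A,off),pl(*B,off); d=Q-P; print(nm,P.round(1),Q.round(1),'tilt deg',np.degrees(np.arctan(d[1]/d[0])).round(1))
print('blade tip',pl(165,390).round(1),(p+f*pl(165,390)[0]).round(1)); m=pl(310,365); print('blade mid',(p+f*m[0])[:2].round(1),p[2]+m[1])
E
```

```text
handle top [-51.5  30. ] [59.6 22.4] tilt deg -3.9
handle bottom near face [-57.4   4.8] [57.6  1.8] tilt deg -1.5
spine [-56.1  23.9] [-112.6   26.1] tilt deg -2.3
edge [-57.7   5.1] [-123.9    7.6] tilt deg -2.2
blade tip [-145.2   23.6] [421.9 -22.6 251.9]
blade mid [470.4 -11.8] 265.54087809893724
```

Scaled: -5 mm / 600 = -0.0083, 0.035 rad / 3.1416 = 0.0111.

Emit:
handwheel:
  motion:
    - {"rotvec":[0.0013, 0.0111, -0.0013], "xyz":[-0.0083, 0, 0], "jaw":10}
    - {"jaw":10}
    - {"jaw":10}
    - {"jaw":10}
    - {"jaw":10}
    - {"jaw":10}
    - {"jaw":10}
    - {"jaw":10}

```text
t: 32.48
position: [558.3, 8.2, 251.0]
tcp_rot: [-0.001, 0.994, 0.109, 0.019]
force: [-0.7, 0.4, -1.3]
grip_width: 17.2
gripper_force: 44.8
```

```bash
python3 - <<'E'
from h import *
gom([561,11,250],.218,np.pi/2); print(np.abs(sense()['joint_vel']).max())
S=snap('side','side7.png')
s=sense();p=s['position'];a=.218; f=np.array([np.cos(a),np.sin(a),0]); n=np.array([-f[1],f[0],0])
hsv=cv2.cvtColor(S['frame'],cv2.COLOR_BGR2HSV)
def pl(u,v,off=0):
    o,w=ray(S,u,v);k=n@(p+off*n-o)/(n@w); q=o+k*w-p; return f@q,q[2]
m=cv2.inRange(hsv,(55,120,20),(90,255,110)); m[:,:308]=0; m[:150]=0;m[192:]=0;m[:,352:]=0
pts=np.array([pl(u,v) for v,u in np.argwhere(m)]); k=(np.abs(pts[:,0])<75)&(pts[:,1]>-5)&(pts[:,1]<40); pts=pts[k]
bins=np.arange(-55,60,6); T=[];B=[]
for b in bins:
    q=pts[(pts[:,0]>=b)&(pts[:,0]<b+6)]
    if len(q)>15: T.append((b+3,q[:,1].max()));B.append((b+3,q[:,1].min()))
for X in(T,B): X=np.array(X); print(X.round(1).tolist(),np.degrees(np.polyfit(*X.T,1)[0]))
E
```

```text
t 32.5 pos [558.3   8.2 251. ] rotvec [ 0.0011 -0.0374  0.0008] | 0.037 d now [ 3.2 -2.1  1.1] d after [ 3.2 -2.1  1. ] q [-0.01  0.28  1.78  0.01  1.05  1.34] F [-0.7  0.4 -1.3]
0.0025531120174262143
[[-46.0, 24.4], [-40.0, 23.9], [-34.0, 24.4], [-28.0, 23.4], [-22.0, 23.9], [-16.0, 23.3], [38.0, 23.7]] -0.37220116504359674
[[-46.0, -1.1], [-40.0, 0.3], [-34.0, 0.7], [-28.0, 3.6], [-22.0, 4.1], [-16.0, 3.4], [38.0, 4.3]] 3.155829607418278
```

```bash
python3 -c "
from cell import *
print(sign_off())"
```

```text
the job is handed in; nothing more can be done
None
```

The job is handed in at about 32.5 s: both red tools are in the red tub, the green brush is in the green tub, and the green knife is held level, edge down, about 24 cm above the middle of the board, with the other two knives still in the block.

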